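# Rack the embroidery hoops by size

### The job

The embroidery hoops have come back from class in the carry tote in no order. Stand them in the brown storage rack in order of size, the largest next to the rack's backboard and each smaller one in the next notch, so that the smallest is at the open end, each seated fully down in its own notch. Do not drop a hoop on the table, and leave the glue stick and the two thread spools where they stand.

Things in the scene. Friction and masses are not known exactly. Their poses are not given: they have to be found in the camera images.
- hoop_92: Smallest embroidery hoop, standing on edge: bare wood ring, 92 mm outside, 12 mm thick along its axle (grip that from above, at the top), band 11 mm deep; a brass screw stands 9 mm above its top edge, between the fingers. Origin: ring centre; seated in rack or tote it is 58 mm above the table. x: the axle, along the tote's row at the start; z: to the screw, up. 41 g.
- hoop_108: Second smallest embroidery hoop, standing on edge: bare wood ring, 108 mm outside, 12 mm thick along its axle (grip that from above, at the top), band 11 mm deep; a brass screw stands 9 mm above its top edge, between the fingers. Origin: ring centre; seated in rack or tote it is 67 mm above the table. x: the axle, along the tote's row at the start; z: to the screw, up. 49 g.
- hoop_124: Second largest embroidery hoop, standing on edge: bare wood ring, 124 mm outside, 12 mm thick along its axle (grip that from above, at the top), band 11 mm deep; a brass screw stands 9 mm above its top edge, between the fingers. Origin: ring centre; seated in rack or tote it is 76 mm above the table. x: the axle, along the tote's row at the start; z: to the screw, up. 56 g.
- hoop_140: Largest embroidery hoop, standing on edge: bare wood ring, 140 mm outside, 12 mm thick along its axle (grip that from above, at the top), band 11 mm deep; a brass screw stands 9 mm above its top edge, between the fingers. Origin: ring centre; seated in rack or tote it is 85 mm above the table. x: the axle, along the tote's row at the start; z: to the screw, up. 63 g.
- rack: Brown wooden rack 235x100 mm, fixed. Origin: middle of its underside; x along the row, towards its one rounded backboard (112 mm high). Two rails 46 mm high, inner faces y = +-26 mm; 4 notches at x = +69 (by the backboard), +23, -23, -69 mm, 15 mm wide, 29 at the mouth, floor 20 mm high. A hoop sits at y = 0 in the same notch of both rails, its axle along x, and centres itself.
- tote: Plywood carry tote 232x120 mm, fixed, end boards 70 mm high, rails 42 mm high. Origin: middle of its underside; x along the row. Holds the 4 hoops upright at y = 0 in slots 17 mm wide at x = -69, -23, +23, +69 mm, in any order, 34 mm clear between them: beside a much larger hoop a small one leaves no room for a wide hand.
- glue_stick: Glue stick standing upright, green cap, 24 mm across, 86 mm high, beside the fixed grey drawer unit (207 mm high, x 0.55 to 0.73 m, y -0.1 to 0.1 m), which is to be kept clear of. Origin: middle of its underside. Leave it.
- spool_blue: Small standing spool of blue thread between the rack and the tote, 31 mm across, 56 mm high. Origin: middle of its underside. Leave it.
- spool_yellow: Small standing spool of yellow thread beside the blue one, 33 mm across, 60 mm high. Origin: middle of its underside. Leave it.

How it is judged:
At the end, for the whole second after the job is handed in: All four hoops stand at rest and released in the rack's notches, from the backboard to the open end 140, 124, 108, 92 mm: each ring's centre within 9 mm of its notch along the row, 12 mm across it and 5 mm of its seated height, its axle within 0.25 rad of the row's direction (x of hoop_92 in the frame of rack between -0.078 and -0.06 m and y of hoop_92 in the frame of rack between -0.012 and 0.012 m and z of hoop_92 in the frame of rack between 0.053 and 0.063 m and angle between the x axis of each of hoop_92, hoop_108, hoop_124, hoop_140 and the x axis of rack, either way round below 0.25 rad and linear speed of each of hoop_92, hoop_108, hoop_124, hoop_140 below 0.02 m/s and angular speed of each of hoop_92, hoop_108, hoop_124, hoop_140 below 0.3 rad/s and x of hoop_108 in the frame of rack between -0.032 and -0.014 m and y of hoop_108 in the frame of rack between -0.012 and 0.012 m and z of hoop_108 in the frame of rack between 0.0623 and 0.0723 m and x of hoop_124 in the frame of rack between 0.014 and 0.032 m and y of hoop_124 in the frame of rack between -0.012 and 0.012 m and z of hoop_124 in the frame of rack between 0.0713 and 0.0813 m and x of hoop_140 in the frame of rack between 0.06 and 0.078 m and y of hoop_140 in the frame of rack between -0.012 and 0.012 m and z of hoop_140 in the frame of rack between 0.08 and 0.09 m); the robot touches nothing.
It fails at once if a hoop was dropped on the table (height (world z) of any of hoop_92, hoop_108, hoop_124, hoop_140 below 0.035 m).
It fails at once if the glue stick or a thread spool was moved (more than 25 mm) or knocked over (distance of any of glue_stick, spool_blue, spool_yellow from where it was at the start of the episode above 0.025 m or angle between any of glue_stick, spool_blue, spool_yellow's own z axis and vertical above 0.5 rad).
It also fails if it takes over 131 s, if anything falls off the work surface, if the arm or the gripper's body presses on something with over 40 N, if the wrist force passes 120 N, or if a joint passes its speed limit or range.

### The arm

A 6-joint arm with a two-finger parallel gripper is mounted at the origin on a cart in front of the work surface, level with it; the furniture and walls round the work are solid. World frame = base frame: x ahead of the robot, y to its left, z up, the work surface at z = 0. Lengths are in m, angles in rad, forces in N, time in s.
With the tool pointing down it reaches from about 0.35 to 0.775 m from the base axis. Payload 5.5 kg.
Tool frame: the origin (TCP) lies between the finger pads; the fingertips stand 8 mm ahead of it and the grasp point (between the pads) lies 11 mm behind it; z points along the fingers, y is the line along which they close (so a half turn about z gives the same grasp; the last joint's range is limited). The gripper opens to 85 mm and grips with 20 to 120 N. Pads are 22 mm wide; open, the fingers measure 114 mm over their backs; the gripper's body (76 mm by 85 mm) begins 54 mm behind the grasp point. The pads swing forward as they close: fully open they stand 13 mm farther back than shut.
Start: joints at [-1.24, 0.313, 0.046, 1.304, 0, 1.431], TCP at [0.261, -0.512, 0.239] pointing down, gripper open.
Joint ranges: [-2.76, 2.76], [-0.86, 1.69], [-1.03, 1.26], [-2.2, 2.34], [-1.47, 1.5], [-3.14, 3.14]. Speed limits (rad/s): [2.57, 2.57, 3.14, 3.14, 3.14, 3.14].

### API

Orientations are given as a unit quaternion [w, x, y, z].
In Python, from workcell import status, vision, job gives the robot as it stands. The module is installed in compiled form; this text tells all that it offers.
- The arm moves only by the tool apply_moves, never from a script. Its argument "moves" is one flat list of numbers, 6 for each row, row after row: the shift along the world's x, y, z in units of 25 mm (1.0 is 25 mm), then the turn, a rotation vector about the world's x, y, z in rad. In form: [x, y, z, rx, ry, rz, x, y, z, rx, ry, rz, ...]. A call has 1 to 20 rows; each row is the pose to reach, as a shift and turn from the pose commanded when the call began; what a row does not reach only later rows make up. A row lasts 1/12 s, in which the tool goes at most 41.7 mm and 7.16 degrees, less where a joint would pass 70% of its speed; a pose out of reach is approached as far as the arm can. A call with a gripper value outside its range is refused whole. "claw" is the opening in per cent of the stroke, from 0 (shut) to 100 (fully open), set as the call begins (left out, the last holds). The fingers move at their own pace and stop on an object; "newtons" is the grip in N (left out, the last holds). Time passes only in rows, so rows that repeat a pose let the fingers close. It gives the time, the measured TCP pose, the force, the opening and the grip force at its end, in the units of the state.
- status.get_state(): the state, without advancing time (a new reading comes with each control period).
- vision.read_camera(name): name is "scene" or "top" or "wrist"; returns a dict with "image" (480x640x3 uint8, blue, green, red), "camera_matrix" (3x3 intrinsics, pixels), "dist_coeffs" ([k1, k2, p1, p2, k3] as OpenCV has them; the pictures are not rectified), "camera_from_world" (4x4, takes a point from world to camera coordinates). Camera axes: x right, y down, z forward; pixel columns grow to the right and rows downward; lengths in m; the calibration is good to about 2 mm. A picture is of the moment at which its call begins. There is no depth.
- job.hand_in(): hands the job in; it is judged then, once.
The state is a dict: "clock": time; "joint_pos": joint angles; "qvel": joint speeds; "tau": joint torques, N m; "tcp_pos": TCP position; "orientation": TCP orientation; "wrist_force": force on the tool from outside, world axes, zero at the start; "ft_torque": the same for the moment, N m; "finger_gap": finger opening in m; "grip_force": force on a finger pad.
Only numpy, scipy, OpenCV 4.12 (cv2) and the standard library are available. Lean on these libraries where they do the work, as an engineer would, in place of code of your own. Each camera call takes 0.05 s, during which the arm holds its last target. There are 200 camera calls.

## Working session

There is one attempt and no reset: what is moved stays moved. The work goes in short steps, Python scripts to look and compute and a tool call to move; the robot and the scene stay as the last step left them, time stands still between calls to the robot, and variables do not carry over. Pictures are saved under pics/ and viewed, at most 14 in all, crops included, and the job is handed in when it is done.

Besides the shell and the picture viewer there is one more tool, called after "Request:" as name(argument=value, ...) on one line, values as JSON. apply_moves: Moves the arm, as the interface text tells. Its arguments: {"type":"object","properties":{"moves":{"type":"array","items":{"type":"number"}},"claw":{"type":"number"},"newtons":{"type":"number"}},"required":["moves"]}

```bash
mkdir -p pics; cat > h.py <<'E'
import cv2,numpy as np
from workcell import status,vision,job
def cam(n,f=None):
    c=vision.read_camera(n)
    if f: cv2.imwrite('pics/'+f,c['image'])
    return c
def ray(c,u,v,z):
    K=np.array(c['camera_matrix']);d=np.array(c['dist_coeffs'])
    p=cv2.undistortPoints(np.array([[[u,v]]],float),K,d)[0,0]
    T=np.array(c['camera_from_world']);R=T[:3,:3];o=-R.T@T[:3,3]
    r=R.T@np.array([p[0],p[1],1]);return o+r*(z-o[2])/r[2]
def proj(c,P):
    T=np.array(c['camera_from_world'])
    return cv2.projectPoints(np.array(P,float).reshape(-1,1,3),cv2.Rodrigues(T[:3,:3])[0],T[:3,3],np.array(c['camera_matrix']),np.array(c['dist_coeffs']))[0][:,0]
E
python3 - <<'E'
from h import *
for n in('top','scene'):
    c=cam(n,n+'1.png');T=np.array(c['camera_from_world']);print(n,-T[:3,:3].T@T[:3,3])
print(status.get_state())
E
```

```text
top [0.29799422 0.13697545 1.07468808]
scene [-0.16261393  0.59644024  0.61442248]
{'clock': 0.1, 'joint_pos': array([-1.23961508e+00,  3.13940709e-01,  4.50967905e-02,  1.30359164e+00,
        5.94063952e-06,  1.43121968e+00]), 'qvel': array([ 0.00011688, -0.00123565,  0.00296393,  0.00047402, -0.00022887,
       -0.00146105]), 'tau': array([ 2.35385363e-03, -4.81726670e+01,  2.99242973e+01,  1.27882967e-02,
       -9.68914583e-05,  1.31050609e-05]), 'tcp_pos': array([ 0.26065981, -0.51203523,  0.23849098]), 'orientation': array([-8.16143356e-04,  9.72425710e-01,  2.33211420e-01, -7.54444971e-05]), 'wrist_force': array([0.25053535, 0.5369871 , 0.35959079]), 'ft_torque': array([ 0.01819632, -0.00694242, -0.00389944]), 'grip_force': 0.0, 'finger_gap': 0.08528497971304938}
```

View pics/top1.png

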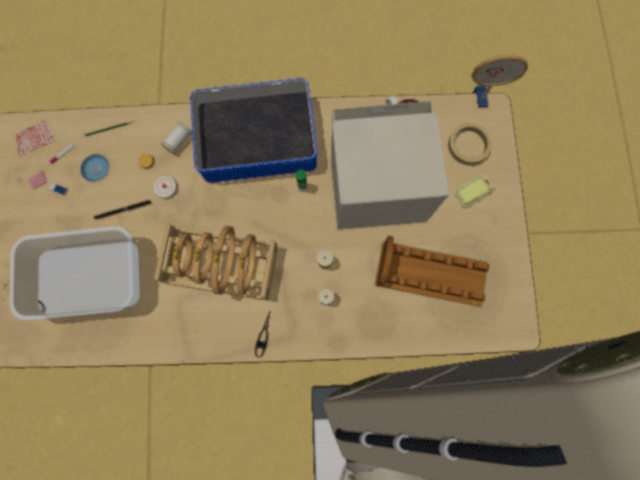

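View pics/scene1.png

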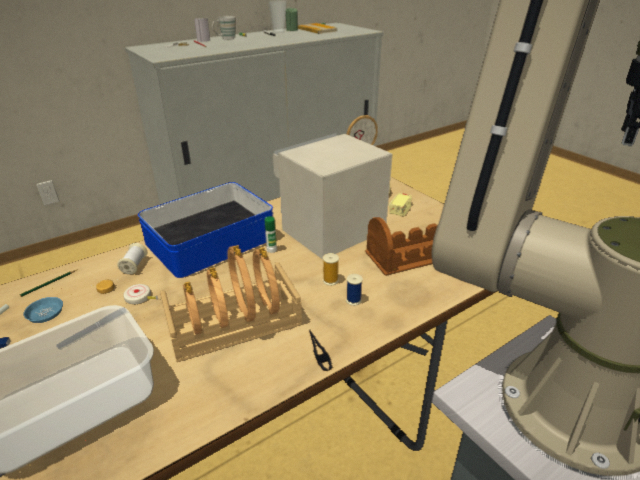

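The top view shows the tote with 4 hoops at about (218,262), the rack at (433,272) with its backboard at the left, and the spools at (325,259) and (327,297). I'll enlarge the tote and the rack.

```bash
python3 - <<'E'
from h import *
i=cv2.imread('pics/top1.png')
a=cv2.resize(i[215:310,150:290],None,fx=5.4,fy=5.4,interpolation=cv2.INTER_CUBIC)
b=cv2.resize(i[230:312,370:497],None,fx=6,fy=6,interpolation=cv2.INTER_CUBIC)
cv2.imwrite('pics/a.png',a);cv2.imwrite('pics/b.png',b);print(a.shape,b.shape)
E
```

```text
(513, 756, 3) (492, 762, 3)
```

View pics/a.png

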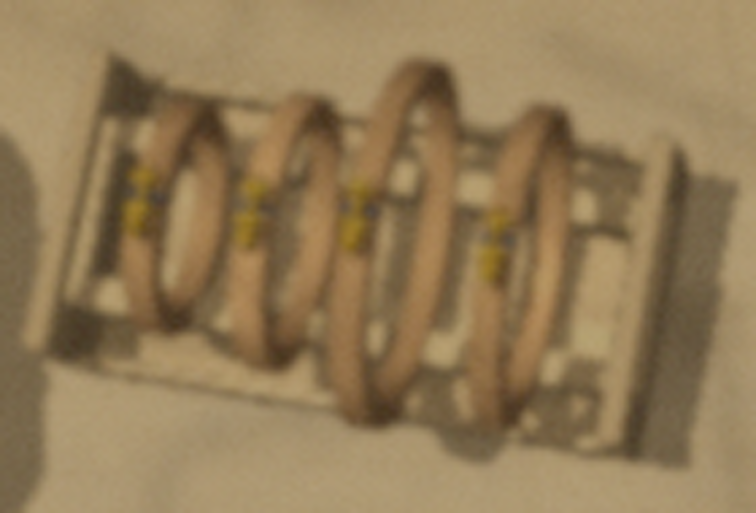

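View pics/b.png

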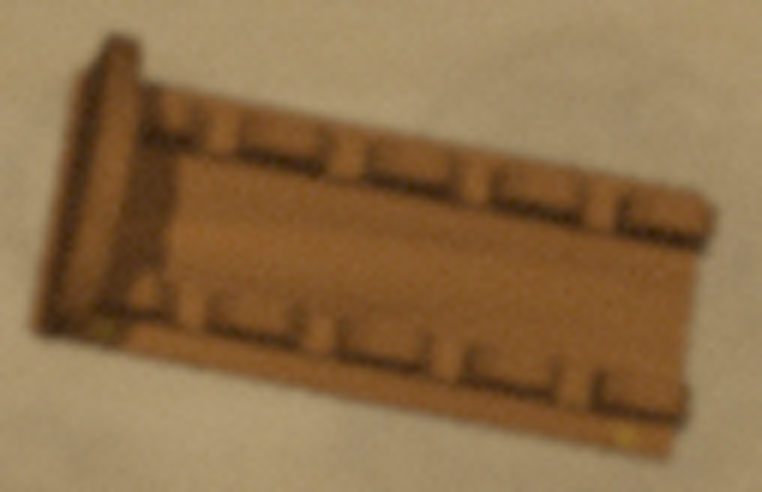

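```bash
python3 - <<'E'
from h import *
c=cam('top')
A=lambda u,v:((u+.5)/5.4+149.5,(v+.5)/5.4+214.5)
B=lambda u,v:((u+.5)/6+369.5,(v+.5)/6+229.5)
for n,p,z in(('92',(140,200),.109),('108',(250,212),.126),('140',(355,218),.16),('124',(495,245),.143)):
    print(n,ray(c,*A(*p),z).round(4))
for p,z in(((45,355),.0),((628,458),.0),((110,55),.07),((40,345),.07),((660,135),.07),((605,450),.07)): print('tote',p,ray(c,*A(*p),z).round(4))
for p in((225,130),(348,152),(475,178),(602,203),(190,310),(320,335),(450,360),(580,385)): print('notch',ray(c,*B(*p),.03).round(4))
for p in((668,455),(40,333)): print('base',ray(c,*B(*p),0).round(4))
for p,z in(((325,259),.056),((327,297),.06),((301,173),.086)): print(ray(c,*p,z).round(3))
E
```

```text
92 [0.4899 0.4203 0.109 ]
108 [0.4807 0.3753 0.126 ]
140 [0.4707 0.3301 0.16  ]
124 [0.4625 0.2844 0.143 ]
tote (45, 355) [0.4493 0.4898 0.    ]
tote (628, 458) [0.3999 0.2545 0.    ]
tote (110, 55) [0.555  0.4448 0.07  ]
tote (40, 345) [0.4433 0.4689 0.07  ]
tote (660, 135) [0.5155 0.2328 0.07  ]
tote (605, 450) [0.3966 0.2553 0.07  ]
notch [ 0.488  -0.0504  0.03  ]
notch [ 0.4785 -0.0935  0.03  ]
notch [ 0.4674 -0.138   0.03  ]
notch [ 0.4567 -0.1826  0.03  ]
notch [ 0.4245 -0.0335  0.03  ]
notch [ 0.4139 -0.0785  0.03  ]
notch [ 0.4033 -0.1236  0.03  ]
notch [ 0.3927 -0.1687  0.03  ]
base [ 0.369  -0.2071  0.    ]
base [0.4219 0.0162 0.    ]
[0.473 0.125 0.056]
[0.395 0.124 0.06 ]
[0.651 0.168 0.086]
```

The row order from the left (far +y) is 92, 108, 140, 124. I'll place the largest first, so I'm going above hoop 140.

Request:
apply_moves(moves=[5.6,16.5,2.5,0,0,1.2,5.6,16.5,2.5,0,0,1.2,5.6,16.5,2.5,0,0,1.2,5.6,16.5,2.5,0,0,1.2,5.6,16.5,2.5,0,0,1.2,5.6,16.5,2.5,0,0,1.2,5.6,16.5,2.5,0,0,1.2,5.6,16.5,2.5,0,0,1.2,5.6,16.5,2.5,0,0,1.2,5.6,16.5,2.5,0,0,1.2,8.4,33.7,1.25,0,0,2.47,8.4,33.7,1.25,0,0,2.47,8.4,33.7,1.25,0,0,2.47,8.4,33.7,1.25,0,0,2.47,8.4,33.7,1.25,0,0,2.47,8.4,33.7,1.25,0,0,2.47,8.4,33.7,1.25,0,0,2.47,8.4,33.7,1.25,0,0,2.47,8.4,33.7,1.25,0,0,2.47,8.4,33.7,1.25,0,0,2.47], claw=36)

```text
clock: 1.82
tcp_pos: [0.4633, 0.2902, 0.2728]
orientation: [-0.0, 0.107, 0.994, -0.0]
wrist_force: [0.7, -0.3, 0.6]
finger_gap: 0.0305
grip_force: 0.0
```

Request:
apply_moves(moves=[0,0,0,0,0,0,0,0,0,0,0,0,0,0,0,0,0,0])

```text
clock: 2.07
tcp_pos: [0.4631, 0.2879, 0.2726]
orientation: [-0.001, 0.11, 0.994, -0.001]
wrist_force: [0.4, -0.5, 0.1]
finger_gap: 0.0304
grip_force: 0.0
```

```bash
python3 - <<'E'
from h import *
s=status.get_state();print(s['tcp_pos'],s['orientation'],s['clock'])
c=cam('wrist','w1.png')
for n,p in(('92',(.4899,.4203,.104)),('108',(.4807,.3753,.121)),('140',(.4707,.3301,.155)),('124',(.4625,.2844,.138))): print(n,proj(c,p))
E
```

```text
[0.46312149 0.28791005 0.27260529] [-5.98840704e-04  1.10144842e-01  9.93915223e-01 -5.33201989e-04] 2.0667
92 [[480.08684927 214.73614215]]
108 [[432.5917628  220.00293995]]
140 [[381.98429476 230.53654752]]
124 [[316.96300111 227.6175822 ]]
```

View pics/w1.png

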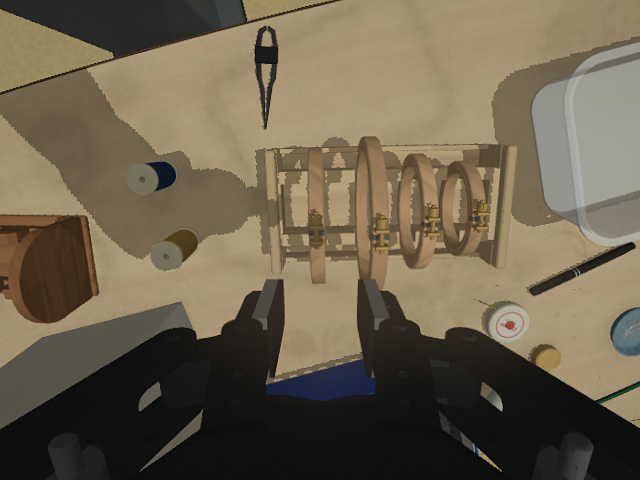

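The wrist view shows the screws of 124 at (316,228), 140 at (381,230), 108 at (432,220) and 92 at (481,215), all within 1–2 mm of prediction. Descending on 140.

Request:
apply_moves(moves=[0.3,1.7,0,0,0,0,0.3,1.7,0,0,0,0,0.3,1.7,-1.5,0,0,0,0.3,1.7,-2.5,0,0,0,0.3,1.7,-3.5,0,0,0,0.3,1.7,-4.3,0,0,0,0.3,1.7,-5,0,0,0,0.3,1.7,-5.4,0,0,0,0.3,1.7,-5.4,0,0,0,0.3,1.7,-5.4,0,0,0])

```text
clock: 2.95
tcp_pos: [0.4714, 0.3296, 0.1387]
orientation: [-0.0, 0.111, 0.994, 0.0]
wrist_force: [-0.2, -0.2, 0.6]
finger_gap: 0.031
grip_force: 0.0
```

Request:
apply_moves(moves=[0,0,0,0,0,0,0,0,0,0,0,0,0,0,0,0,0,0,0,0,0,0,0,0,0,0,0,0,0,0,0,0,0,0,0,0,0,0,0,0,0,0,0,0,0,0,0,0], claw=0, newtons=40)

```text
clock: 3.62
tcp_pos: [0.4721, 0.3311, 0.1397]
orientation: [0.001, 0.11, 0.994, 0.001]
wrist_force: [-0.2, 0.4, 6.1]
finger_gap: 0.0112
grip_force: 43.0
```

Request:
apply_moves(moves=[0,0,1,0,0,0,0,0,2.3,0,0,0,0,0,3.6,0,0,0,0,0,5.0,0,0,0,0,-1.5,5.3,0,0,0,-0.1,-3,5.3,0,0,0,-0.2,-4.5,5.3,0,0,0,-0.2,-6,5.3,0,0,0,-0.3,-7.5,5.3,0,0,0,-0.4,-9,5.3,0,0,0,-0.4,-10.5,5.3,0,0,-0.01,-0.5,-12,5.3,0,0,-0.01,-0.5,-13.2,5.3,0,0,-0.01,-0.55,-14.2,5.3,0,0,-0.01,-0.55,-14.86,5.3,0,0,-0.01,-0.55,-14.86,5.3,0,0,-0.01,-0.55,-14.86,5.3,0,0,-0.01,-0.55,-14.86,5.3,0,0,-0.01])

```text
clock: 5.12
tcp_pos: [0.4572, -0.0405, 0.2706]
orientation: [-0.0, 0.115, 0.993, 0.0]
wrist_force: [-0.2, 0.4, -0.9]
finger_gap: 0.0112
grip_force: 42.1
```

```bash
python3 - <<'E'
from h import *
s=status.get_state();print(s['tcp_pos'],s['orientation'],s['clock'],s['finger_gap'])
c=cam('wrist','w2.png')
C=np.array([.442,-.108]);X=np.array([.23,.973]);Y=np.array([-.973,.23])
im=c['image'].copy()
for x in(.069,.023,-.023,-.069):
  for y in(.026,-.026):
    for z in(.02,.046):
      p=np.r_[C+x*X+y*Y,z]; u=proj(c,p)[0]; cv2.circle(im,tuple(int(t) for t in u),3,(0,0,255) if z<.03 else (255,0,0),1)
for z,col in((0.,(0,255,0)),):
  q=proj(c,[np.r_[C+a*.1175*X+b*.05*Y,z] for a,b in((1,1),(1,-1),(-1,-1),(-1,1))]).astype(int); cv2.polylines(im,[q],True,col,1)
cv2.imwrite('pics/w2.png',im)
E
```

```text
[ 0.45718621 -0.04049778  0.27058036] [-2.08317287e-04  1.15121772e-01  9.93351319e-01  3.00396305e-04] 5.1167 0.011186195693308238
```

View pics/w2.png

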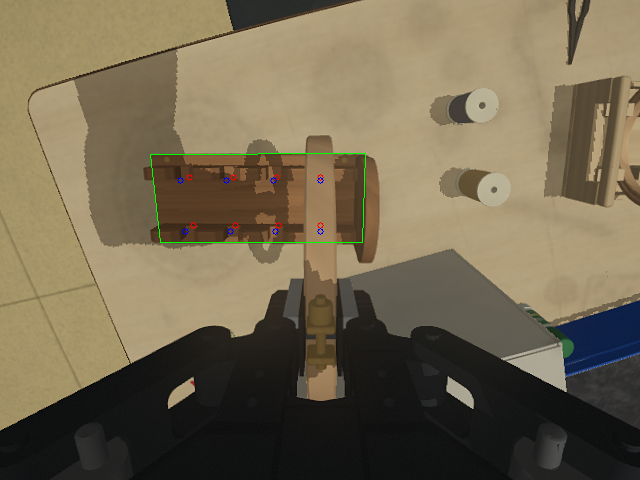

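```bash
python3 - <<'E'
from h import *
i=cv2.imread('pics/w2.png')[125:275,135:395]
cv2.imwrite('pics/w2c.png',cv2.resize(i,None,fx=3,fy=3,interpolation=cv2.INTER_CUBIC))
E
```

```text
(no output)
```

View pics/w2c.png

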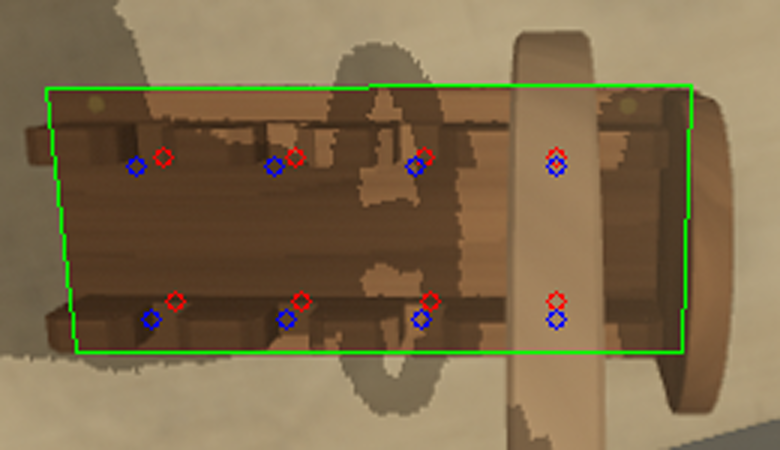

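The overlay matches the rack (base edges within 1–2 px, notches under the markers). Lowering in two stages.

Request:
apply_moves(moves=[0,0,-1.2,0,0,0,0,0,-2.2,0,0,0,0,0,-3.0,0,0,0,0,0,-3.6,0,0,0,0,0,-4.0,0,0,0,0,0,-4.3,0,0,0,0,0,-4.5,0,0,0,0,0,-4.7,0,0,0,0,0,-4.7,0,0,0])

```text
clock: 5.92
tcp_pos: [0.4574, -0.0407, 0.1528]
orientation: [-0.0, 0.115, 0.993, 0.0]
wrist_force: [0.2, -0.9, -0.4]
finger_gap: 0.0111
grip_force: 42.2
```

Request:
apply_moves(moves=[0,0,-0.2,0,0,0,0,0,-0.35,0,0,0,0,0,-0.45,0,0,0,0,0,-0.5,0,0,0,0,0,-0.5,0,0,0])

```text
clock: 6.33
tcp_pos: [0.4575, -0.0411, 0.1409]
orientation: [0.0, 0.115, 0.993, 0.0]
wrist_force: [-0.8, -0.8, 1.7]
finger_gap: 0.011
grip_force: 42.4
```

Request:
apply_moves(moves=[0,0,0,0,0,0,0,0,0,0,0,0,0,0,0,0,0,0,0,0,0,0,0,0,0,0,1,0,0,0,0,0,2,0,0,0,0,0.5,3.5,0,0,0,0,2,3.5,0,0,0,0.1,3.6,3.5,0,0,0,0.1,5.2,3.5,0,0,0,0.1,6.8,3.5,0,0,0,0.1,8.4,3.5,0,0,0,0.2,10,3.5,0,0,0,0.2,11.4,3.5,0,0,0,0.2,12.4,3.5,0,0,0,0.2,13,3.5,0,0,0,0.2,13,3.5,0,0,0,0.2,13,3.5,0,0,0], claw=36)

```text
clock: 7.83
tcp_pos: [0.462, 0.2845, 0.2278]
orientation: [-0.0, 0.114, 0.993, -0.0]
wrist_force: [0.1, 0.3, -0.3]
finger_gap: 0.0305
grip_force: 0.0
```

```bash
python3 - <<'E'
from h import *
s=status.get_state();print(s['tcp_pos'],s['orientation'])
a=cam('top')['image'];b=cam('scene')['image'];w=cam('wrist')
print([proj(w,p) for p in((.4625,.2844,.143),)])
w=w['image']
r=lambda i,s:cv2.resize(i,s,interpolation=cv2.INTER_CUBIC)
cv2.imwrite('pics/m1.png',np.vstack([np.hstack([r(a[200:320,360:520],(400,300)),r(b[180:300,340:500],(400,300))]),np.hstack([r(w,(400,300)),r(a[200:320,140:300],(400,300))])]))
E
```

```text
[0.46204165 0.28452197 0.22780437] [-2.32399465e-04  1.14201195e-01  9.93457572e-01 -2.92273206e-04]
[array([[323.61992814, 245.98792069]])]
```

View pics/m1.png

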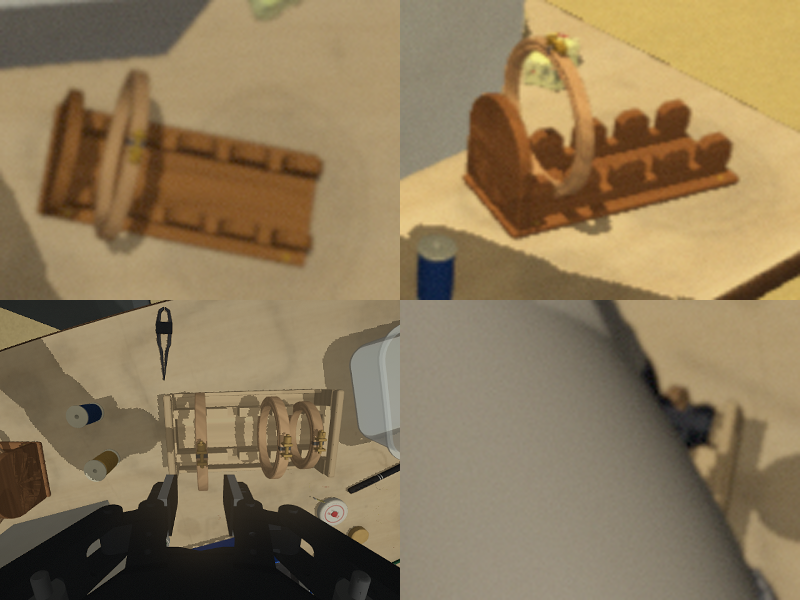

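Hoop 140 stands upright in the first notch (screw at top pixel ≈(414,258)). Hoop 124 lies centred under the fingers. Grasping it.

Request:
apply_moves(moves=[0,0,-1.2,0,0,0,0,0,-2.2,0,0,0,0,0,-3.1,0,0,0,0,0,-3.8,0,0,0,0,0,-4.2,0,0,0,0,0,-4.2,0,0,0,0,0,-4.2,0,0,0])

```text
clock: 8.57
tcp_pos: [0.4625, 0.2833, 0.1234]
orientation: [-0.0, 0.116, 0.993, -0.0]
wrist_force: [-0.3, 0.3, 0.3]
finger_gap: 0.0311
grip_force: 0.0
```

Request:
apply_moves(moves=[0,0,0,0,0,0,0,0,0,0,0,0,0,0,0,0,0,0,0,0,0,0,0,0,0,0,0,0,0,0,0,0,0,0,0,0,0,0,0,0,0,0], claw=0)

```text
clock: 9.15
tcp_pos: [0.4634, 0.2844, 0.1245]
orientation: [0.001, 0.115, 0.993, 0.001]
wrist_force: [1.0, -0.1, 5.7]
finger_gap: 0.0108
grip_force: 44.2
```

```bash
python3 - <<'E'
from h import *
c=cam('top');print(ray(c,414,258,.16))
E
```

```text
[ 0.45116431 -0.03901936  0.16      ]
```

Request:
apply_moves(moves=[0,0,1,0,0,0,0,0,2.3,0,0,0,0,0,3.6,0,0,0,0,0,5.0,0,0,0,0,-1.0,6.3,0,0,0,-0.1,-2.5,6.7,0,0,0,-0.1,-4,6.7,0,0,0,-0.2,-5.5,6.7,0,0,0,-0.2,-7,6.7,0,0,0,-0.3,-8.5,6.7,0,0,0,-0.4,-10,6.7,0,0,0,-0.5,-11.5,6.7,0,0,0,-0.6,-13,6.7,0,0,0,-0.62,-14.1,6.7,0,0,0,-0.62,-14.76,6.7,0,0,0,-0.62,-14.76,6.7,0,0,0,-0.62,-14.76,6.7,0,0,0])

```text
clock: 10.62
tcp_pos: [0.4466, -0.0855, 0.2904]
orientation: [-0.0, 0.116, 0.993, 0.0]
wrist_force: [-0.1, -0.7, -0.6]
finger_gap: 0.0111
grip_force: 43.3
```

Request:
apply_moves(moves=[0,0,-1.2,0,0,0,0,0,-2.4,0,0,0,0,0,-3.6,0,0,0,0,0,-4.6,0,0,0,0,0,-5.2,0,0,0,0,0,-5.6,0,0,0,0,0,-5.9,0,0,0,0,0,-6.1,0,0,0,0,0,-6.1,0,0,0,0,0,-6.1,0,0,0])

```text
clock: 11.45
tcp_pos: [0.4473, -0.085, 0.1387]
orientation: [0.0, 0.115, 0.993, -0.0]
wrist_force: [0.1, -0.6, -1.5]
finger_gap: 0.0114
grip_force: 43.3
```

Request:
apply_moves(moves=[0,0,-0.2,0,0,0,0,0,-0.35,0,0,0,0,0,-0.45,0,0,0,0,0,-0.55,0,0,0,0,0,-0.55,0,0,0])

```text
clock: 11.87
tcp_pos: [0.4473, -0.0853, 0.1253]
orientation: [0.001, 0.115, 0.993, -0.0]
wrist_force: [-2.5, 0.7, 8.0]
finger_gap: 0.011
grip_force: 44.4
```

Request:
apply_moves(moves=[0,0,0,0,0,0,0,0,0,0,0,0,0,0,0,0,0,0,0,0,0,0,0,0,0,0,1,0,0,0,0,0,2.3,0,0,0,0,0.3,3.8,0,0,0,0.1,1.8,4.1,0,0,0,0.2,3.4,4.1,0,0,0,0.4,5,4.1,0,0,0,0.5,6.6,4.1,0,0,0,0.6,8.2,4.1,0,0,0,0.7,9.8,4.1,0,0,0,0.8,11.4,4.1,0,0,0,0.9,13,4.1,0,0,0,1.0,14.6,4.1,0,0,0,1.2,16.2,4.1,0,0,0,1.34,17.6,4.1,0,0,0,1.34,18.4,4.1,0,0,0,1.34,18.4,4.1,0,0,0], claw=36)

```text
clock: 13.53
tcp_pos: [0.4799, 0.379, 0.2257]
orientation: [-0.0, 0.113, 0.994, 0.0]
wrist_force: [-0.4, -0.2, 0.2]
finger_gap: 0.0307
grip_force: 0.0
```

Request:
apply_moves(moves=[0,0,-1.3,0,0,0,0,0,-2.5,0,0,0,0,0,-3.5,0,0,0,0,0,-4.3,0,0,0,0,0,-4.75,0,0,0,0,0,-4.85,0,0,0,0,0,-4.85,0,0,0])

```text
clock: 14.12
tcp_pos: [0.4801, 0.3743, 0.1052]
orientation: [-0.001, 0.115, 0.993, -0.0]
wrist_force: [-0.1, -0.0, 0.7]
finger_gap: 0.0309
grip_force: 0.0
```

Request:
apply_moves(moves=[0,0,0,0,0,0,0,0,0,0,0,0,0,0,0,0,0,0,0,0,0,0,0,0,0,0,0,0,0,0,0,0,0,0,0,0,0,0,0,0,0,0], claw=0)

```text
clock: 14.7
tcp_pos: [0.4813, 0.3756, 0.1071]
orientation: [0.001, 0.115, 0.993, 0.001]
wrist_force: [-0.3, 0.5, 6.4]
finger_gap: 0.0111
grip_force: 43.8
```

Request:
apply_moves(moves=[0,0,1,0,0,0,0,0,2.4,0,0,0,0,0,4,0,0,0,0,-0.5,5.5,0,0,0,-0.1,-1.8,6.5,0,0,0,-0.2,-3.3,6.8,0,0,0,-0.4,-4.9,6.8,0,0,0,-0.5,-6.5,6.8,0,0,0,-0.7,-8.1,6.8,0,0,0,-0.8,-9.7,6.8,0,0,0,-1,-11.3,6.8,0,0,0,-1.1,-12.9,6.8,0,0,0,-1.2,-14.5,6.8,0,0,0,-1.4,-16.1,6.8,0,0,0,-1.5,-17.6,6.8,0,0,0,-1.65,-19,6.8,0,0,0,-1.74,-19.8,6.8,0,0,0,-1.74,-20.2,6.8,0,0,0,-1.74,-20.2,6.8,0,0,0,-1.74,-20.2,6.8,0,0,0])

```text
clock: 16.37
tcp_pos: [0.4368, -0.1297, 0.2755]
orientation: [-0.0, 0.116, 0.993, 0.0]
wrist_force: [0.4, 0.4, -1.1]
finger_gap: 0.011
grip_force: 43.0
```

Request:
apply_moves(moves=[0,0,-1.2,0,0,0,0,0,-2.4,0,0,0,0,0,-3.6,0,0,0,0,0,-4.6,0,0,0,0,0,-5.2,0,0,0,0,0,-5.6,0,0,0,0,0,-5.9,0,0,0,0,0,-6.1,0,0,0,0,0,-6.2,0,0,0,0,0,-6.2,0,0,0])

```text
clock: 17.2
tcp_pos: [0.4372, -0.1298, 0.1209]
orientation: [0.0, 0.115, 0.993, 0.0]
wrist_force: [0.6, 0.2, 0.0]
finger_gap: 0.0116
grip_force: 43.0
```

Request:
apply_moves(moves=[0,0,-0.2,0,0,0,0,0,-0.35,0,0,0,0,0,-0.45,0,0,0,0,0,-0.55,0,0,0,0,0,-0.55,0,0,0])

```text
clock: 17.62
tcp_pos: [0.4373, -0.1304, 0.1083]
orientation: [0.001, 0.115, 0.993, -0.0]
wrist_force: [-2.4, 0.7, 12.4]
finger_gap: 0.011
grip_force: 44.6
```

Request:
apply_moves(moves=[0,0,0,0,0,0,0,0,0,0,0,0,0,0,0,0,0,0,0,0,0,0,0,0,0,0,1,0,0,0,0,0,2.3,0,0,0,0,0,3.8,0,0,0,0,0.9,4.8,0,0,0,0.2,2.4,4.8,0,0,0,0.4,4,4.8,0,0,0,0.6,5.6,4.8,0,0,0,0.8,7.2,4.8,0,0,0,0.9,8.8,4.8,0,0,0,1.0,10.4,4.8,0,0,0,1.1,12,4.8,0,0,0,1.3,13.6,4.8,0,0,0,1.4,15.2,4.8,0,0,0,1.6,16.8,4.8,0,0,0,1.8,18.4,4.8,0,0,0,1.9,20,4.8,0,0,0], claw=36)

```text
clock: 19.28
tcp_pos: [0.4843, 0.3721, 0.2264]
orientation: [-0.0, 0.115, 0.993, -0.0]
wrist_force: [0.5, -0.6, -0.1]
finger_gap: 0.031
grip_force: 0.0
```

Request:
apply_moves(moves=[0.2,1.4,0,0,0,0,0.2,2,0,0,0,0,0.2,2,0,0,0,0,0.2,2,-1.3,0,0,0,0.2,2,-2.6,0,0,0,0.2,2,-3.8,0,0,0,0.2,2,-4.8,0,0,0,0.2,2,-5.4,0,0,0,0.2,2,-5.55,0,0,0,0.2,2,-5.55,0,0,0,0.2,2,-5.55,0,0,0])

```text
clock: 20.2
tcp_pos: [0.4899, 0.4197, 0.089]
orientation: [0.0, 0.115, 0.993, 0.0]
wrist_force: [1.1, -0.5, 0.7]
finger_gap: 0.0303
grip_force: 0.0
```

Request:
apply_moves(moves=[0,0,0,0,0,0,0,0,0,0,0,0,0,0,0,0,0,0,0,0,0,0,0,0,0,0,0,0,0,0,0,0,0,0,0,0,0,0,0,0,0,0], claw=0)

```text
clock: 20.78
tcp_pos: [0.4903, 0.4206, 0.0898]
orientation: [0.001, 0.115, 0.993, 0.001]
wrist_force: [-0.4, 1.1, 6.0]
finger_gap: 0.0112
grip_force: 43.5
```

Request:
apply_moves(moves=[0,0,1,0,0,0,0,0,2.4,0,0,0,0,0,4,0,0,0,0,-0.5,5.5,0,0,0,-0.1,-1.8,6.5,0,0,0,-0.3,-3.3,6.9,0,0,0,-0.5,-4.9,6.9,0,0,0,-0.7,-6.5,6.9,0,0,0,-0.9,-8.1,6.9,0,0,0,-1,-9.7,6.9,0,0,0,-1.2,-11.3,6.9,0,0,0,-1.4,-12.9,6.9,0,0,0,-1.5,-14.5,6.9,0,0,0,-1.7,-16.1,6.9,0,0,0,-1.9,-17.7,6.9,0,0,0,-2.1,-19.3,6.9,0,0,0,-2.2,-20.8,6.9,0,0,0,-2.4,-22.2,6.9,0,0,0,-2.5,-23.3,6.9,0,0,0,-2.54,-23.8,6.9,0,0,0])

```text
clock: 22.45
tcp_pos: [0.4254, -0.1781, 0.2606]
orientation: [0.0, 0.117, 0.993, -0.0]
wrist_force: [0.3, 0.4, -0.7]
finger_gap: 0.0112
grip_force: 42.6
```

Request:
apply_moves(moves=[0,0,0,0,0,0,0,0,0,0,0,0,0,0,-1.2,0,0,0,0,0,-2.4,0,0,0,0,0,-3.6,0,0,0,0,0,-4.6,0,0,0,0,0,-5.2,0,0,0,0,0,-5.7,0,0,0,0,0,-6,0,0,0,0,0,-6.2,0,0,0,0,0,-6.3,0,0,0,0,0,-6.3,0,0,0])

```text
clock: 23.45
tcp_pos: [0.4261, -0.1744, 0.1033]
orientation: [0.0, 0.115, 0.993, 0.0]
wrist_force: [-0.4, -0.2, -1.3]
finger_gap: 0.0108
grip_force: 42.6
```

Request:
apply_moves(moves=[0,0,-0.2,0,0,0,0,0,-0.35,0,0,0,0,0,-0.45,0,0,0,0,0,-0.55,0,0,0,0,0,-0.55,0,0,0])

```text
clock: 23.87
tcp_pos: [0.4261, -0.1754, 0.0908]
orientation: [0.001, 0.115, 0.993, -0.0]
wrist_force: [-4.5, 1.5, 13.0]
finger_gap: 0.0112
grip_force: 44.4
```

Released height matches the seated one. Letting go, going up and away to the tote side, then checking.

Request:
apply_moves(moves=[0,0,0,0,0,0,0,0,0,0,0,0,0,0,0,0,0,0,0,0,0,0,0,0,0,0,1,0,0,0,0,0,2.3,0,0,0,0,0,3.8,0,0,0,0,0,5.2,0,0,0,0,0,6.6,0,0,0,0.2,1.5,7,0,0,0,0.3,3,7,0,0,0,0.4,4.5,7,0,0,0,0.6,6,7,0,0,0,0.7,7.5,7,0,0,0,0.8,9,7,0,0,0,0.9,10.5,7,0,0,0,1,12,7,0,0,0,1,13,7,0,0,0,1,14,7,0,0,0,1,14,7,0,0,0,1,14,7,0,0,0], claw=36)

```text
schema error: expected 1 to 20 rows
```

```bash
python3 - <<'E'
from h import *
ca=cam('top');a=ca['image'].copy();cb=cam('scene');b=cb['image'].copy()
C=np.array([.442,-.108]);X=np.array([.23,.973])
for x,D in((.069,.14),(.023,.124),(-.023,.108),(-.069,.092)):
  th=np.linspace(0,6.283,60);ctr=np.r_[C+x*X,.015+D/2]
  Y=np.array([-.973,.23,0]);P=[ctr+D/2*(np.cos(t)*Y+np.sin(t)*np.array([0,0,1])) for t in th]
  for c,i in((ca,a),(cb,b)): cv2.polylines(i,[proj(c,P).round().astype(int)],True,(0,255,0),1)
r=lambda i:cv2.resize(i,(400,300),interpolation=cv2.INTER_CUBIC)
f=lambda i,j:np.hstack([r(i[200:320,360:520]),r(j[180:300,340:500])])
cv2.imwrite('pics/f.png',np.vstack([f(ca['image'],cb['image']),f(a,b)]))
E
```

```text
(no output)
```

View pics/f.png

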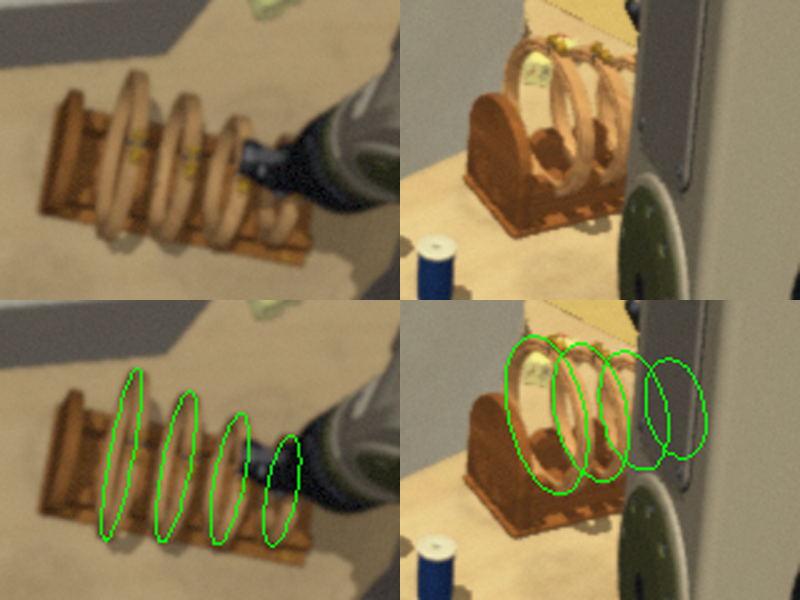

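The move was refused for having 21 rows, so I'm resending it shorter. The picture shows 140, 124 and 108 on their predicted seated outlines.

Request:
apply_moves(moves=[0,0,0,0,0,0,0,0,0,0,0,0,0,0,0,0,0,0,0,0,0,0,0,0,0,0,1,0,0,0,0,0,2.3,0,0,0,0,0,3.8,0,0,0,0,0,5.2,0,0,0,0,0,6.6,0,0,0,0.2,1.5,7,0,0,0,0.3,3,7,0,0,0,0.4,4.5,7,0,0,0,0.6,6,7,0,0,0,0.7,7.5,7,0,0,0,0.8,9,7,0,0,0,0.9,10.5,7,0,0,0,1,12,7,0,0,0,1,14,7,0,0,0,1,14,7,0,0,0,1,14,7,0,0,0], claw=36)

```text
clock: 25.63
tcp_pos: [0.4504, 0.1775, 0.2639]
orientation: [-0.0, 0.113, 0.994, 0.0]
wrist_force: [-0.1, -0.7, -0.2]
finger_gap: 0.0306
grip_force: 0.0
```

```bash
python3 - <<'E'
from h import *
ca=cam('top');a=ca['image'].copy();cb=cam('scene');b=cb['image'].copy()
C=np.array([.442,-.108]);X=np.array([.23,.973])
for x,D in((.069,.14),(.023,.124),(-.023,.108),(-.069,.092)):
  th=np.linspace(0,6.283,60);ctr=np.r_[C+x*X,.012+D/2]
  Y=np.array([-.973,.23,0]);P=[ctr+D/2*(np.cos(t)*Y+np.sin(t)*np.array([0,0,1])) for t in th]
  for c,i in((ca,a),(cb,b)): cv2.polylines(i,[proj(c,P).round().astype(int)],True,(0,255,0),1)
r=lambda i:cv2.resize(i,(400,300),interpolation=cv2.INTER_CUBIC)
f=lambda i,j:np.hstack([r(i[200:320,360:520]),r(j[180:300,320:480])])
cv2.imwrite('pics/f2.png',np.vstack([f(ca['image'],cb['image']),f(a,b)]))
print(status.get_state()['tcp_pos'])
E
```

```text
[0.45062654 0.17485699 0.26404169]
```

View pics/f2.png

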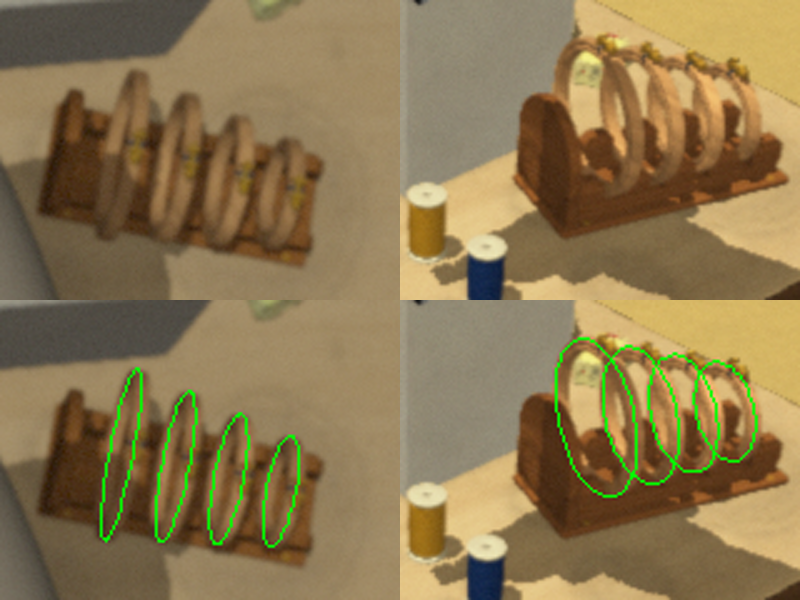

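All four hoops sit on their predicted seated outlines, upright and in order. The spools stand untouched. Handing in.

```bash
python3 -c "
from workcell import job
print(job.hand_in())"
```

```text
the job is handed in; nothing more can be done
None
```

I put the four hoops in the rack, 140, 124, 108 and 92 mm from the backboard out, and handed the job in; no verdict came back, but the last pictures show each hoop upright in its notch and both spools standing (the glue stick was not re-checked).

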